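Make up the household and travel gift sets

TASK

Make up two gift sets at the shrine counter: the long talisman, the large bell and the short box go into the larger three-compartment tray, the long box and the small bell into the narrow two-compartment tray. Set each thing down gently, without dropping it, the bells upright and the others flat, lying on the floor of the compartment that matches its shape and size, roughly central. Leave the ink tin where it stands.

Things in the scene. Friction and masses are not known exactly. Their poses are not given: they have to be found in the camera images.
- talisman_center (a point): Long white paper-wrapped talisman lying flat, a bar with one pointed end and a thin gilt band: 118 long x 36 wide x 26 mm high. The point given is its centre, half-way up (13 mm above its underside); x runs along its length to the pointed end, y across its 36 mm width, z up. It starts on the counter (height 0). About 90 g.
- large_bell_center (a point): Large round white ceramic bell standing upright: 52 mm diameter, 56 mm high including a small knob (the top 10 mm, 16 mm across); its side is vertical from about 14 to 31 mm above its underside. The point given is on its axis, half-way up (28 mm). z up; its yaw does not matter. About 160 g.
- small_bell_center (a point): Small round white ceramic bell standing upright: 36 mm diameter, 42 mm high including a small knob (the top 10 mm, 11 mm across); its side is vertical from about 10 to 22 mm above its underside. The point given is on its axis, half-way up (21 mm). z up; its yaw does not matter. About 70 g.
- long_box_center (a point): Longer pale wooden amulet box with its lid on (one solid piece, lying flat): 84 long x 44 wide x 30 mm high. The point given is its centre, half-way up (15 mm); x runs along its 84 mm length, y across its 44 mm width. About 90 g.
- short_box_center (a point): Shorter pale wooden amulet box with its lid on (one solid piece, lying flat): 54 long x 36 wide x 30 mm high. The point given is its centre, half-way up (15 mm); y runs along its 54 mm length, x across its 36 mm width. About 60 g.
- home_tray: Larger wooden tray, fixed, 152 (x) x 146 (y) mm, left or right; floor 3 mm, rim and partitions 10 mm above the counter. Origin: centre of underside. Compartments (inside x x y; centre x, y, mm): long one for the talisman 142 x 58 at 0, -39; widest for the large bell 80 x 74 at -31, +31; narrower for the short box 58 x 74 at +42, +31, the box lengthwise along tray y.
- travel_tray: Narrow wooden tray, fixed, 178 (x) x 76 (y) mm, on the other side; floor 3 mm, rim and partition 10 mm above the counter. Origin: centre of underside. Compartments (inside x x y; centre x, y, mm): longer one for the long box 106 x 66 at -31, 0, the box lengthwise along tray x; smaller one for the small bell 58 x 66 at +55, 0.
- ink_tin_center (a point): Flat round ink tin with a blue lid, loose, standing among the stock, not part of any set, to be left alone: 59 mm diameter, 28 mm high. The point given is its centre, half-way up (14 mm).
Mind the look-alikes: they are no part of the job. Leave any green or turquoise look-alike of the part that bears small_bell_center alone.

How it is judged:
At the end, for the whole second after the job is handed in: Each thing in its own compartment: centre within 15 mm of the compartment centre along both tray sides, on the tray floor (height within 4 mm), upright or flat within 0.15 rad, same side up; talisman and boxes along the compartment within 0.45 rad, either way round; all at rest (x of talisman_center in the frame of home_tray between -0.015 and 0.015 m and y of talisman_center in the frame of home_tray between -0.054 and -0.024 m and z of talisman_center in the frame of home_tray between 0.012 and 0.02 m and angle between each of talisman_center, large_bell_center, short_box_center, long_box_center, small_bell_center's own z axis and vertical below 0.15 rad and linear speed of each of talisman, large_bell, short_box, long_box, small_bell below 0.02 m/s and angle between the x axis of each of talisman_center, short_box_center and the x axis of home_tray, either way round below 0.45 rad and x of large_bell_center in the frame of home_tray between -0.046 and -0.016 m and y of large_bell_center in the frame of home_tray between 0.016 and 0.046 m and z of large_bell_center in the frame of home_tray between 0.027 and 0.035 m and x of short_box_center in the frame of home_tray between 0.027 and 0.057 m and y of short_box_center in the frame of home_tray between 0.016 and 0.046 m and z of short_box_center in the frame of home_tray between 0.014 and 0.022 m and x of long_box_center in the frame of travel_tray between -0.046 and -0.016 m and y of long_box_center in the frame of travel_tray between -0.015 and 0.015 m and z of long_box_center in the frame of travel_tray between 0.014 and 0.022 m and angle between the x axis of long_box_center and the x axis of travel_tray, either way round below 0.45 rad and x of small_bell_center in the frame of travel_tray between 0.04 and 0.07 m and y of small_bell_center in the frame of travel_tray between -0.015 and 0.015 m and z of small_bell_center in the frame of travel_tray between 0.02 and 0.028 m); the robot touches nothing.
It fails at once if the ink tin is moved more than 25 mm (distance of ink_tin_center from where it was at the start of the episode above 0.025 m).
It fails at once if a thing of the sets is dropped or knocked away (faster than 0.75 m/s while not in the fingers) ((contact force between the fingers and talisman below 0.05 N and linear speed of talisman above 0.75 m/s) or (contact force between the fingers and large_bell below 0.05 N and linear speed of large_bell above 0.75 m/s) or (contact force between the fingers and short_box below 0.05 N and linear speed of short_box above 0.75 m/s) or (contact force between the fingers and long_box below 0.05 N and linear speed of long_box above 0.75 m/s) or (contact force between the fingers and small_bell below 0.05 N and linear speed of small_bell above 0.75 m/s)).
It also fails if it takes over 125 s, if anything falls off the work surface, if the arm or the gripper's body presses on something with over 40 N, if the wrist force passes 120 N, or if a joint passes its speed limit or range.

ROBOT

A 7-joint arm with a two-finger parallel gripper is mounted at the origin on the work surface. World frame = base frame: x ahead of the robot, y to its left, z up, the work surface at z = 0. Lengths are in m, angles in rad, forces in N, time in s.
With the tool pointing down it reaches from about 0.4 to 0.875 m from the base axis. Payload 6.5 kg.
Tool frame: the origin (TCP) lies midway between the tips of the shut fingers; the grasp point (between the pads) lies 19 mm behind it; z points along the fingers, y is the line along which they close (so a half turn about z gives the same grasp; the last joint's range is limited). The gripper opens to 88 mm and grips with 3 to 60 N. Pads are 18 mm wide; open, the fingers measure 123 mm over their backs; the gripper's body (75 mm by 187 mm) begins 45 mm behind the grasp point.
Start: joints at [1.173, 0.536, -0.004, 1.538, 0.003, 1.067, -0.071], TCP at [0.212, -0.615, 0.239] pointing down, gripper open.
Joint ranges: [-2.7, 2.7], [-0.37, 2.16], [-1.27, 1.26], [0.24, 2.4], [-1.31, 4.45], [0.19, 1.91], [-2.76, 2.76]. Speed limits (rad/s): [2.39, 2.39, 3.14, 3.14, 3.14, 3.14, 3.14].

INTERFACE

Orientations are given as a rotation vector (axis times angle).
In Python, from station import bot gives the robot as it stands.
- The arm moves only by the shell command python3 -m creep 'ROWS' [FORCE]. ROWS is JSON, a list of rows, each an object with "claw": the opening, from -1 (shut) to 1 (fully open); "dp": the shift along the tool's x, y, z normalised to -1 to 1, where 1 is 0.03 m, a list of three; "yaw": the turn about the tool's z normalised to -1 to 1, where 1 is 5 degrees. A call has 1 to 8 rows; each row shifts and turns the commanded pose from where the row before left it, along the tool's axes as they then stand; what a row does not reach is not made up. A row lasts 1/12 s, in which the tool goes at most 41.7 mm and 7.16 degrees, less where a joint would pass 70% of its speed; a pose out of reach is approached as far as the arm can. A call with a number of a shift or a turn outside -1 to 1 is refused whole. A call with a gripper value outside its range is refused whole. The fingers move at their own pace and stop on an object; FORCE is the grip in N (left out, the last holds). Time passes only in rows, so rows that do not move let the fingers close. It gives the time, the measured TCP pose, the force, the opening and the grip force at its end, in the units of the state.
- bot.read_state(): the state, without advancing time (a new reading comes with each control period).
- bot.read_camera(name): name is "scene" or "side" or "wrist"; returns a dict with "pixels" (384x512x3 uint8, red, green, blue), "vfov" (degrees; the focal length in pixels is half the picture's height over the tangent of half this angle, whatever the lens; pixels are square), "cx", "cy" (the principal point, pixels), "R" (3x3) and "t" (3): a world point X has camera coordinates R X + t. Camera axes: x right, y down, z forward; pixel columns grow to the right and rows downward; lengths in m; the calibration is good to about 2 mm. The wrist camera is an equidistant fisheye: a pixel r from the principal point sees the ray r / f radians off the axis. A picture is of the moment at which its call begins. There is no depth.
- bot.finish_job(): hands the job in; it is judged then, once.
Trained networks look in a picture, given as the dict that the camera call returned (one of the last four; its "shot" number tells which), for a name from the list of things; names that differ only in an ending like _2 or _b are one class to them, and where a whole thing is asked for, a point or a joint stands for the part that bears it (a point fixed in the world has none). Each returns a list of dicts, best first, with "p" (0 to 1); they miss things now and then, are a little off and sometimes report something else, mostly with a low value. They report only what shows in the picture. A call takes as long as a camera call. They do not tell look-alikes from the thing itself.
- bot.trace(picture, thing): "region" (384x512 bool, what is visible of it) and "at" ([column, row] in pixels, amid what is visible of it).
- bot.landmark_of(picture, thing): "at" ([column, row] in pixels: a listed point, or the origin of a listed thing).
The state is a dict: "time_s": time; "q": joint angles; "qd": joint speeds; "joint_torque": joint torques, N m; "tool_pos": TCP position; "tcp_rot": TCP orientation; "wrist_force": force on the tool from outside, world axes, zero at the start; "wrist_torque": the same for the moment, N m; "finger_gap": finger opening in m; "gripper_force": force on a finger pad.
Only numpy, scipy, OpenCV 4.12 (cv2) and the standard library are available. Lean on these libraries where they do the work, as an engineer would, in place of code of your own. Each camera call takes 0.05 s, during which the arm holds its last target. There are 200 camera calls.

## Working session

There is one attempt and no reset: what is moved stays moved. The work goes in short steps, Python scripts to look and compute and a shell command to move; the robot and the scene stay as the last step left them, time stands still between calls to the robot, and variables do not carry over. Pictures are saved under pics/ and viewed, at most 14 in all, crops included, and the job is handed in when it is done.

```bash
mkdir -p pics; ls; cat > h.py <<'E'
import numpy as np, cv2, json
from station import bot
from scipy.spatial.transform import Rotation as Ro
def ray(c,px):
    f=c["pixels"].shape[0]/2/np.tan(np.radians(c["vfov"])/2)
    R=np.array(c["R"]);t=np.array(c["t"])
    d=np.array([px[0]-c["cx"],px[1]-c["cy"]])
    if c.get("fish"):
        r=np.hypot(*d);th=r/f;v=np.r_[d/max(r,1e-9)*np.sin(th),np.cos(th)]
    else: v=np.r_[d/f,1]
    return -R.T@t, R.T@v
def onz(c,px,z):
    o,v=ray(c,px); return o+v*(z-o[2])/v[2]
def proj(c,X):
    f=c["pixels"].shape[0]/2/np.tan(np.radians(c["vfov"])/2)
    p=np.array(c["R"])@X+np.array(c["t"])
    if c.get("fish"):
        r=np.hypot(p[0],p[1]);k=f*np.arctan2(r,p[2])/max(r,1e-9);return np.array([c["cx"]+k*p[0],c["cy"]+k*p[1]])
    return np.array([c["cx"]+f*p[0]/p[2],c["cy"]+f*p[1]/p[2]])
def cam(n):
    c=bot.read_camera(n); c["fish"]=n=="wrist"; return c
def save(c,name,s=1): cv2.imwrite("pics/"+name,cv2.resize(c["pixels"][:,:,::-1],None,fx=s,fy=s))
H=dict(talisman_center=.013,large_bell_center=.028,small_bell_center=.021,long_box_center=.015,short_box_center=.015,home_tray=0,travel_tray=0,ink_tin_center=.014)
E
python3 - <<'E'
from h import *
s=bot.read_state();print(s)
for n in("scene","side","wrist"):
    c=cam(n);save(c,n+"0.png",1.5)
    print(n,c["vfov"],c["cx"],c["cy"],"pos",ray(c,(c["cx"],c["cy"])),)
    for k,z in H.items():
        for d in bot.landmark_of(c,k)[:3]:
            if d["p"]>.2: print(k,round(d["p"],2),np.round(d["at"],0),np.round(onz(c,d["at"],z)[:2],3))
E
```

```text
pics
{'time_s': 0.0, 'q': array([ 1.17275467,  0.53713985, -0.0044778 ,  1.53884939,  0.00260312,
        1.06728344, -0.07120601]), 'qd': array([ 0.00018403, -0.00069533,  0.00039588, -0.00060084, -0.00055153,
       -0.0006539 ,  0.00058372]), 'joint_torque': array([ 2.91996612e-04, -5.70978570e+01,  9.90722850e-01, -2.51605010e+01,
       -5.62923553e-02,  1.77381904e-02,  1.64149014e-04]), 'tool_pos': array([ 0.21157114, -0.61396877,  0.237865  ]), 'tcp_rot': array([-3.09681389e+00, -5.18754480e-01,  5.97359473e-04]), 'wrist_force': array([ 0.49990645, -0.43815472,  0.37158886]), 'wrist_torque': array([ 0.01317124, -0.00649665,  0.04378923]), 'gripper_force': 0.0, 'finger_gap': 0.08780402319739469}
scene 45.39245425129306 260.16103281943623 191.93352507158116 pos (array([ 0.98237244, -0.81996296,  0.71663873]), array([-0.3735043 ,  0.73129249, -0.57070644]))
talisman_center 0.91 [326. 166.] [0.637 0.277]
large_bell_center 0.68 [280. 182.] [0.56  0.126]
small_bell_center 0.78 [228. 310.] [ 0.648 -0.315]
small_bell_center 0.53 [200. 292.] [ 0.574 -0.298]
small_bell_center 0.49 [283
[... 496 characters left out ...]
568 0.126]
small_bell_center 0.62 [258. 161.] [ 0.638 -0.3  ]
small_bell_center 0.59 [277. 166.] [ 0.569 -0.284]
small_bell_center 0.52 [253. 168.] [ 0.637 -0.246]
long_box_center 0.66 [282. 221.] [ 0.463 -0.002]
short_box_center 0.74 [254. 195.] [ 0.578 -0.101]
short_box_center 0.42 [168. 261.] [0.654 0.244]
home_tray 0.87 [250. 296.] [0.445 0.266]
travel_tray 0.81 [318. 181.] [ 0.432 -0.273]
ink_tin_center 0.9 [201. 204.] [ 0.697 -0.004]
ink_tin_center 0.59 [251. 298.] [0.435 0.286]
ink_tin_center 0.36 [284. 221.] [ 0.457 -0.004]
wrist 65.70646984690485 256.15214863094917 191.00273363616188 pos (array([ 0.28052841, -0.59058009,  0.38374625]), array([-0.26450979, -0.09129741, -0.96005174]))
```

View pics/scene0.png

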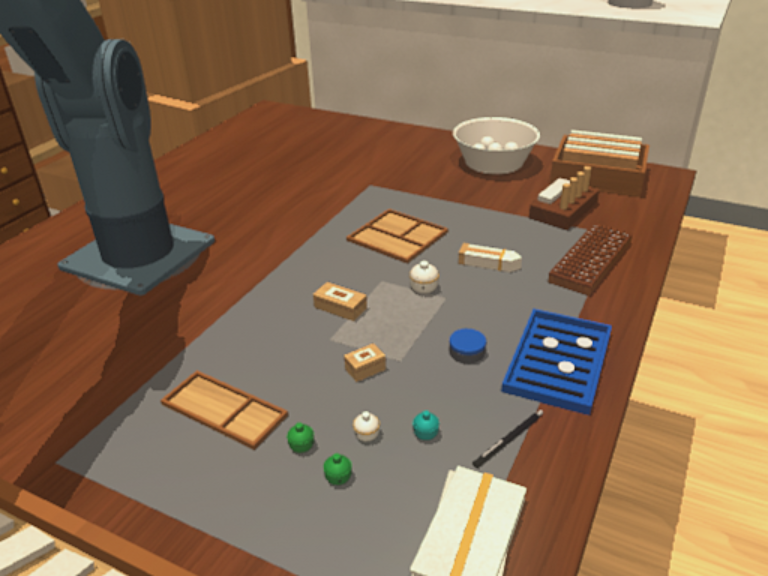

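View pics/side0.png

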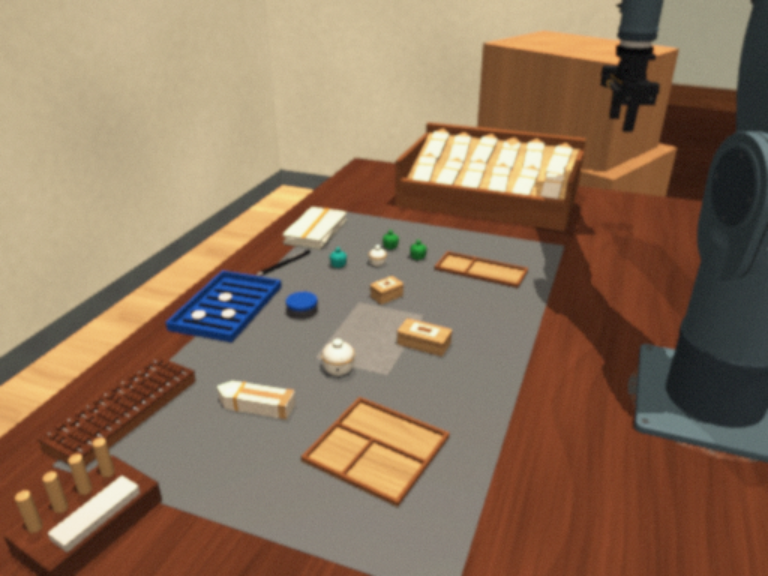

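The scene picture (512×384 pixels) shows the home tray at (263,157), the travel tray at (148,272) and the white small bell at (244,283). The bells at (200,292), (225,312) and (284,283) are green or teal. The side picture agrees, with the white small bell at (251,171). Next I fit poses to the silhouettes.

```bash
cat > fit.py <<'E'
from h import *
from scipy.optimize import minimize
def boxp(a,b,h,z0=0): return np.array([[sx*a/2,sy*b/2,z] for sx in(-1,1) for sy in(-1,1) for z in(z0,z0+h)])
def cyl(prof): return np.array([[r*np.cos(t),r*np.sin(t),z] for r,z in prof for t in np.linspace(0,6.28,25)])
M=dict(talisman_center=np.array([[x,y,z] for x,y in((-.059,-.018),(-.059,.018),(.04,-.018),(.04,.018),(.059,0)) for z in(0,.026)]),
 large_bell_center=[cyl([(.018,0),(.026,.014),(.026,.031),(.012,.046)]),cyl([(.008,.044),(.008,.056)])],
 small_bell_center=[cyl([(.012,0),(.018,.010),(.018,.022),(.008,.032)]),cyl([(.0055,.03),(.0055,.042)])],
 long_box_center=boxp(.084,.044,.03),short_box_center=boxp(.036,.054,.03),home_tray=boxp(.152,.146,.01),travel_tray=boxp(.178,.076,.01),ink_tin_center=cyl([(.0295,0),(.0295,.028)]))
U=4
def render(c,parts,p):
    m=np.zeros((384*U,512*U),np.uint8)
    C,S=np.cos(p[2]),np.sin(p[2])
    for P in (parts if isinstance(parts,list) else [parts]):
        W=P@np.array([[C,S,0],[-S,C,0],[0,0,1]])+[p[0],p[1],p[3] if len(p)>3 else 0]
        q=np.array([proj(c,w) for w in W])
        cv2.fillConvexPoly(m,cv2.convexHull(np.round((q+.5)*U).astype(np.int32)),1)
    return m
def fit(k,obs,p0,z0=0):
    rot=k.split("_c")[0] not in("large_bell","small_bell","ink_tin")
    big=[cv2.resize(r.astype(np.uint8),None,fx=U,fy=U,interpolation=cv2.INTER_NEAREST) for c,r in obs]
    def cost(v):
        p=[v[0],v[1],v[2]/10 if rot else 0,z0];s=0
        for (c,r),b in zip(obs,big):
            m=render(c,M[k],p);s+=1-(m&b).sum()/max((m|b).sum(),1)
        return s/len(obs)
    best=None
    for y in (np.arange(-1.4,1.7,.35) if rot else [0]):
        v=[p0[0],p0[1],y*10]; 
        r=minimize(cost,v,method="Nelder-Mead",options=dict(initial_simplex=[v,[v[0]+.01,v[1],v[2]],[v[0],v[1]+.01,v[2]],[v[0],v[1],v[2]+2]],xatol=2e-4,fatol=1e-4,maxiter=120))
        if best is None or r.fun<best.fun: best=r
    return best.x[0],best.x[1],best.x[2]/10,best.fun
def white(c,t):
    px=c["pixels"][t["region"]].astype(float).mean(0); return px.max()-px.min()<40
def get(c,k,near=None):
    ts=bot.trace(c,k)
    if k=="small_bell_center": ts=[t for t in ts if t["region"].sum()>20 and white(c,t)]
    if near is not None: ts=[t for t in ts if np.hypot(*(np.array(t["at"])-proj(c,near)))<25]
    return ts[0] if ts else None
E
cat > look.py <<'E'
from fit import *
import sys
cs=[cam("scene"),cam("side")];out={}
near=json.loads(sys.argv[2]) if len(sys.argv)>2 else {}
for k in (sys.argv[1].split(",") if len(sys.argv)>1 and sys.argv[1] else H):
    ob=[];z0=0
    for c in cs:
        t=get(c,k,near.get(k))
        if t is not None: ob.append((c,t["region"]))
    if not ob: print(k,"none");continue
    if k in near: p0=near[k];z0=near[k][2]-H[k]
    else: p0=onz(ob[0][0],np.array(np.nonzero(ob[0][1]))[::-1].mean(1),H[k])
    f=fit(k,ob,p0,z0);out[k]=f;print(k,len(ob),np.round(f,4),[fit(k,[o],f[:2],z0)[:3] and tuple(np.round(fit(k,[o],f[:2],z0),3)) for o in ob])
if len(sys.argv)<2: json.dump(out,open("poses.json","w"))
E
time python3 look.py
python3 - <<'E'
from fit import *
P=json.load(open("poses.json"));c=cam("scene")
im=cv2.resize(c["pixels"][:,:,::-1],None,fx=U,fy=U,interpolation=cv2.INTER_CUBIC)
for k,p in P.items():
    cs,_=cv2.findContours(render(c,M[k],p[:3]),cv2.RETR_EXTERNAL,2);cv2.drawContours(im,cs,-1,(255,0,255),1)
    q=proj(c,[p[0]+.03*np.cos(p[2]),p[1]+.03*np.sin(p[2]),.03 if 'tray' not in k else .01])*U;q0=proj(c,[p[0],p[1],.03 if 'tray' not in k else .01])*U
    cv2.arrowedLine(im,tuple(q0.astype(int)),tuple(q.astype(int)),(0,0,255),2)
cv2.imwrite("pics/ov.png",cv2.resize(im[130*U:330*U,95*U:355*U],(780,600),interpolation=cv2.INTER_AREA))
E
```

```text
talisman_center 2 [0.6478 0.2554 0.0983 0.0881] [(np.float64(0.65), np.float64(0.254), np.float64(0.136), np.float64(0.094)), (np.float64(0.646), np.float64(0.256), np.float64(0.118), np.float64(0.052))]
large_bell_center 2 [ 0.5661  0.1269 -0.0244  0.0928] [(np.float64(0.567), np.float64(0.127), np.float64(-0.017), np.float64(0.086)), (np.float64(0.565), np.float64(0.126), np.float64(0.08), np.float64(0.081))]
small_bell_center 2 [ 0.6407 -0.2353  0.0151  0.1389] [(np.float64(0.642), np.float64(-0.236), np.float64(0.069), np.float64(0.12)), (np.float64(0.64), np.float64(-0.234), np.float64(0.114), np.float64(0.141))]
long_box_center 2 [ 0.4576  0.011  -0.1034  0.0753] [(np.float64(0.459), np.float64(0.009), np.float64(-0.11), np.float64(0.067)), (np.float64(0.457), np.float64(0.013), np.float64(-0.049), np.float64(0.042))]
short_box_center 2 [ 0.5732 -0.1145 -0.5826  0.1145] [(np.float64(0.574), np.float64(-0.116), np.float64(-0.622), np.float64(0.056)), (np.float64(0.57), np.float64(-0.11), np.float64(-0.38), np.float64(0.132))]
home_tray 2 [ 0.4411  0.2754 -0.1826  0.047 ] [(np.float64(0.442), np.float64(0.276), np.float64(-0.173), np.float64(0.062)), (np.float64(0.44), np.float64(0.275), np.float64(-0.184), np.float64(0.03))]
travel_tray 2 [ 0.427  -0.2799 -0.0894  0.0888] [(np.float64(0.428), np.float64(-0.281), np.float64(-0.085), np.float64(0.038)), (np.float64(0.425), np.float64(-0.277), np.float64(-0.122), np.float64(0.108))]
ink_tin_center 2 [ 0.7028 -0.0099  0.0153  0.1449] [(np.float64(0.704), np.float64(-0.01), np.float64(0.086), np.float64(0.137)), (np.float64(0.702), np.float64(-0.009), np.float64(0.069), np.float64(0.149))]
real	1m28.429s
user	1m6.272s
sys	0m19.565s
```

View pics/ov.png

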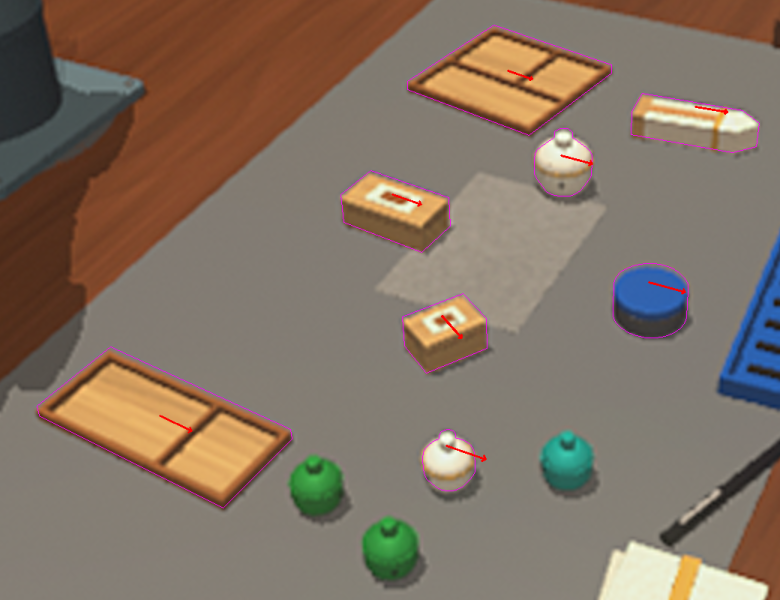

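The overlaid outlines match the scene picture closely, and the tray layouts agree with the fitted axes. I align the tool with world axes first, then go to the small bell.

```bash
cat > go.py <<'E'
# usage: go.py x y z thetadeg : remaining move in dp units (tool axes after the turn) and yaw units
import sys
from h import *
def tgt(a):
    P=json.load(open("poses.json"))
    tr=dict(TA=("home_tray",0,-.041),LB=("home_tray",-.033,.033),SB=("home_tray",.044,.032),LO=("travel_tray",-.031,0),SM=("travel_tray",.055,0))
    if a in tr:
        k,x,y=tr[a];p=P[k];C,S=np.cos(p[2]),np.sin(p[2]);return p[0]+C*x-S*y,p[1]+S*x+C*y,np.degrees(p[2])
    p=P[a+"_center"];return p[0],p[1],np.degrees(p[2])
s=bot.read_state();R=Ro.from_rotvec(s["tcp_rot"]).as_matrix();th=np.degrees(np.arctan2(R[1,0],R[0,0]))
x,y,a=tgt(sys.argv[1]);z=float(sys.argv[2]);a=float(sys.argv[3]) if len(sys.argv)>3 else a
t=np.radians(a);d=np.array([x,y,z])-s["tool_pos"]
r=[d[0]*np.cos(t)+d[1]*np.sin(t),d[0]*np.sin(t)-d[1]*np.cos(t),-d[2]]
dy=((th-a)+180)%360-180
print("t",round(s["time_s"],1),"tcp",np.round(s["tool_pos"],4),"th",round(th,1),"tilt",round(np.degrees(np.arccos(-R[2,2])),2),"->",np.round([x,y,a],3),"dp units",np.round(np.array(r)/.03,2),"yaw units",round(dy/5,2),"gap",round(s["finger_gap"],4),"q",np.round(s["q"],2))
E
python3 -m creep '[{"claw":0.4,"dp":[0,0,0],"yaw":0.951},{"claw":0.4,"dp":[0,0,0],"yaw":0.951},{"claw":0.4,"dp":[0,0,0],"yaw":0.951},{"claw":0.4,"dp":[0,0,0],"yaw":0.951},{"claw":0.4,"dp":[0.95,-0.84,0],"yaw":0},{"claw":0.4,"dp":[0.95,-0.84,0],"yaw":0},{"claw":0.4,"dp":[0.95,-0.84,0],"yaw":0},{"claw":0.4,"dp":[0.95,-0.84,0],"yaw":0}]' 15
python3 go.py small_bell .15 0
```

```text
time_s: 2.97
tool_pos: [0.3268, -0.5126, 0.2388]
tcp_rot: [3.141, -0.001, 0.0]
wrist_force: [0.4, -0.1, -0.1]
finger_gap: 0.0617
gripper_force: 0.0
t 3.0 tcp [ 0.3268 -0.5126  0.2388] th -0.0 tilt 0.02 -> [ 0.641 -0.235  0.   ] dp units [10.46 -9.24  2.96] yaw units -0.01 gap 0.0617 q [ 0.9   0.46  0.04  1.66 -0.02  1.02 -0.63]
```

```bash

python3 -m creep '[{"claw":0.4,"dp":[0.95,-0.84,0],"yaw":0},{"claw":0.4,"dp":[0.95,-0.84,0],"yaw":0},{"claw":0.4,"dp":[0.95,-0.84,0],"yaw":0},{"claw":0.4,"dp":[0.95,-0.84,0.3],"yaw":0},{"claw":0.4,"dp":[0.95,-0.84,0.5],"yaw":0},{"claw":0.4,"dp":[0.95,-0.84,0.5],"yaw":0},{"claw":0.4,"dp":[0.95,-0.84,0.5],"yaw":0},{"claw":0.4,"dp":[0.95,-0.84,0.5],"yaw":0}]' >/dev/null
python3 -m creep '[{"claw":0.4,"dp":[0.95,-0.84,0.4],"yaw":0},{"claw":0.4,"dp":[0.95,-0.84,0.2],"yaw":0},{"claw":0.4,"dp":[0.95,-0.84,0],"yaw":0},{"claw":0.4,"dp":[0,0,0],"yaw":0},{"claw":0.4,"dp":[0,0,0],"yaw":0}]' 
python3 go.py small_bell .009 0
python3 - <<'E'
from h import *
c=cam("wrist");save(c,"w1.png",1.2)
P=json.load(open("poses.json"))
for k in H:
    for d in bot.landmark_of(c,k)[:4]:
        if d["p"]>.3: print(k,round(d["p"],2),np.round(d["at"]),np.round(onz(c,d["at"],H[k])[:2],3),np.round(P[k][:2],3))
E
```

```text
time_s: 4.05
tool_pos: [0.6411, -0.2332, 0.1513]
tcp_rot: [-3.14, -0.008, -0.001]
wrist_force: [-0.6, -0.3, 0.5]
finger_gap: 0.0618
gripper_force: 0.0
t 4.0 tcp [ 0.6411 -0.2332  0.1513] th 0.3 tilt 0.09 -> [ 0.641 -0.235  0.   ] dp units [-0.01  0.07  4.74] yaw units 0.06 gap 0.0618 q [ 0.31  0.68 -0.03  1.51  0.02  0.95 -1.3 ]
small_bell_center 0.92 [217. 107.] [ 0.714 -0.196] [ 0.641 -0.235]
small_bell_center 0.79 [312. 251.] [ 0.568 -0.291] [ 0.641 -0.235]
small_bell_center 0.71 [262. 185.] [ 0.639 -0.238] [ 0.641 -0.235]
small_bell_center 0.7 [342. 184.] [ 0.642 -0.317] [ 0.641 -0.235]
short_box_center 0.61 [149. 243.] [ 0.572 -0.115] [ 0.573 -0.114]
home_tray 0.53 [149. 244.] [ 0.562 -0.108] [0.441 0.275]
travel_tray 0.56 [293. 334.] [ 0.429 -0.283] [ 0.427 -0.28 ]
ink_tin_center 0.7 [ 56. 129.] [ 0.703 -0.009] [ 0.703 -0.01 ]
```

View pics/w1.png

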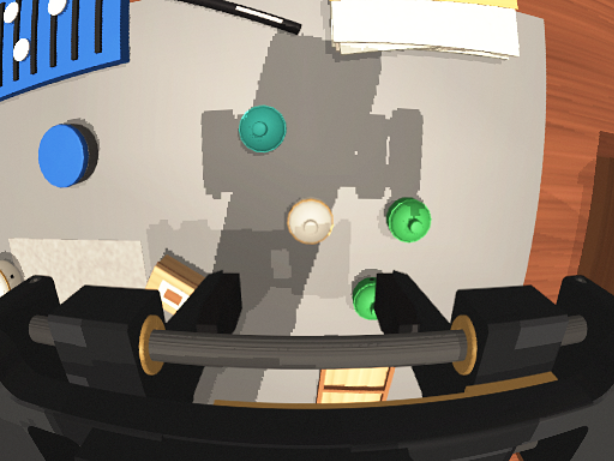

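The wrist picture shows the white bell at (262,185) with clear space beside it. The measured positions agree within 3 mm. I descend and grip.

```bash

python3 -m creep '[{"claw":0.4,"dp":[0,0.08,0.9],"yaw":0},{"claw":0.4,"dp":[0,0,0.9],"yaw":0},{"claw":0.4,"dp":[0,0,0.9],"yaw":0},{"claw":0.4,"dp":[0,0,0.8],"yaw":0},{"claw":0.4,"dp":[0,0,0.6],"yaw":0},{"claw":0.4,"dp":[0,0,0.4],"yaw":0},{"claw":0.4,"dp":[0,0,0.25],"yaw":0},{"claw":0.4,"dp":[0,0,0],"yaw":0}]' >/dev/null
python3 go.py small_bell .009 0
python3 -m creep '[{"claw":-0.6,"dp":[0,0,0],"yaw":0},{"claw":-0.6,"dp":[0,0,0],"yaw":0},{"claw":-0.6,"dp":[0,0,0],"yaw":0},{"claw":-0.6,"dp":[0,0,0],"yaw":0},{"claw":-0.6,"dp":[0,0,0],"yaw":0},{"claw":-0.6,"dp":[0,0,0],"yaw":0},{"claw":-0.6,"dp":[0,0,0],"yaw":0},{"claw":-0.6,"dp":[0,0,0],"yaw":0}]' 15
python3 go.py SM .1
```

```text
t 5.2 tcp [ 0.6384 -0.2388  0.0079] th -0.0 tilt 0.12 -> [ 0.641 -0.235  0.   ] dp units [ 0.08 -0.12 -0.04] yaw units -0.0 gap 0.0617 q [ 0.31  0.88 -0.03  1.55  0.03  0.72 -1.3 ]
time_s: 5.83
tool_pos: [0.6402, -0.2388, 0.0103]
tcp_rot: [3.142, 0.0, 0.002]
wrist_force: [-0.7, 1.9, 5.5]
finger_gap: 0.035
gripper_force: 15.0
t 5.8 tcp [ 0.6402 -0.2388  0.0103] th 0.0 tilt 0.09 -> [ 0.482 -0.285 -5.121] dp units [-5.12  2.   -2.99] yaw units 1.03 gap 0.035 q [ 0.31  0.87 -0.03  1.55  0.03  0.72 -1.3 ]
```

```bash

python3 -m creep '[{"claw":-0.6,"dp":[0,0,-0.3],"yaw":0},{"claw":-0.6,"dp":[0,0,-0.5],"yaw":0},{"claw":-0.6,"dp":[0,0,-0.7],"yaw":0},{"claw":-0.6,"dp":[0,0,-0.7],"yaw":0.5},{"claw":-0.6,"dp":[0,0,-0.7],"yaw":0.5},{"claw":-0.6,"dp":[-0.5,0.2,-0.1],"yaw":0},{"claw":-0.6,"dp":[-0.7,0.25,0],"yaw":0},{"claw":-0.6,"dp":[-0.8,0.3,0],"yaw":0}]' >/dev/null
python3 -m creep '[{"claw":-0.6,"dp":[-0.8,0.3,0],"yaw":0},{"claw":-0.6,"dp":[-0.8,0.3,0],"yaw":0},{"claw":-0.6,"dp":[-0.7,0.3,0],"yaw":0},{"claw":-0.6,"dp":[-0.5,0.2,0],"yaw":0},{"claw":-0.6,"dp":[-0.3,0.1,0],"yaw":0},{"claw":-0.6,"dp":[0,0,0],"yaw":0}]'
python3 go.py SM .014
```

```text
time_s: 7.0
tool_pos: [0.4798, -0.2852, 0.1]
tcp_rot: [3.138, -0.141, -0.001]
wrist_force: [-0.1, 0.2, 0.3]
finger_gap: 0.0353
gripper_force: 15.0
t 7.0 tcp [ 0.4798 -0.2852  0.1   ] th -5.2 tilt 0.06 -> [ 0.482 -0.285 -5.121] dp units [ 0.06 -0.02  2.87] yaw units -0.01 gap 0.0353 q [ 0.47  0.57 -0.02  1.88  0.02  0.69 -1.22]
```

```bash

python3 -m creep '[{"claw":-0.6,"dp":[0.06,0,0.6],"yaw":0},{"claw":-0.6,"dp":[0,0,0.7],"yaw":0},{"claw":-0.6,"dp":[0,0,0.6],"yaw":0},{"claw":-0.6,"dp":[0,0,0.4],"yaw":0},{"claw":-0.6,"dp":[0,0,0.2],"yaw":0},{"claw":-0.6,"dp":[0,0,0.2],"yaw":0},{"claw":-0.6,"dp":[0,0,0.1],"yaw":0},{"claw":-0.6,"dp":[0,0,0.1],"yaw":0}]' 
python3 go.py SM .0125
python3 -m creep '[{"claw":0.1,"dp":[0,0,0],"yaw":0},{"claw":0.1,"dp":[0,0,0],"yaw":0},{"claw":0.1,"dp":[0,0,0],"yaw":0},{"claw":0.1,"dp":[0,0,0],"yaw":0},{"claw":0.1,"dp":[0,0,-0.2],"yaw":0},{"claw":0.1,"dp":[0,0,-0.5],"yaw":0},{"claw":0.3,"dp":[0,0,-1],"yaw":0},{"claw":0.4,"dp":[0,0,-1],"yaw":0}]' 
python3 -m creep '[{"claw":0.5,"dp":[0,0,-0.8],"yaw":0},{"claw":0.5,"dp":[0,0,0],"yaw":0}]' >/dev/null
python3 go.py long_box .12
python3 look.py small_bell_center '{"small_bell_center":[0.482,-0.285,0.024]}'; python3 go.py SM .1|cut -c1-120
```

```text
time_s: 7.67
tool_pos: [0.4844, -0.2842, 0.0128]
tcp_rot: [3.138, -0.137, 0.002]
wrist_force: [-5.1, 4.8, 25.3]
finger_gap: 0.0352
gripper_force: 15.0
t 7.7 tcp [ 0.4844 -0.2842  0.0128] th -5.0 tilt 0.06 -> [ 0.482 -0.285 -5.121] dp units [-0.08  0.03  0.01] yaw units 0.03 gap 0.0352 q [ 0.46  0.72 -0.02  1.89  0.02  0.53 -1.23]
time_s: 8.33
tool_pos: [0.4827, -0.2837, 0.0938]
tcp_rot: [-3.138, 0.137, 0.003]
wrist_force: [0.4, 0.3, -0.1]
finger_gap: 0.0598
gripper_force: 0.0
t 8.5 tcp [ 0.4865 -0.2858  0.1225] th -5.0 tilt 0.49 -> [ 0.458  0.011 -5.923] dp units [-1.98 -9.74  0.08] yaw units 0.18 gap 0.0663 q [ 0.46  0.54 -0.02  1.86  0.01  0.73 -1.22]
small_bell_center none
t 8.7 tcp [ 0.4828 -0.2837  0.1165] th -5.0 tilt 0.09 -> [ 0.482 -0.285 -5.121] dp units [-0.03  0.04  0.55] yaw units 0
```

```bash

python3 -m creep '[{"claw":0.5,"dp":[0,-0.5,0],"yaw":0.18},{"claw":0.5,"dp":[-0.2,-1,0],"yaw":0},{"claw":0.5,"dp":[-0.2,-1,0],"yaw":0},{"claw":0.5,"dp":[-0.2,-1,0],"yaw":0},{"claw":0.5,"dp":[-0.2,-1,0],"yaw":0},{"claw":0.5,"dp":[-0.2,-1,0],"yaw":0},{"claw":0.5,"dp":[-0.2,-1,0],"yaw":0},{"claw":0.5,"dp":[-0.2,-1,0],"yaw":0}]' >/dev/null
python3 -m creep '[{"claw":0.5,"dp":[-0.2,-1,0],"yaw":0},{"claw":0.5,"dp":[-0.2,-0.8,0],"yaw":0},{"claw":0.5,"dp":[-0.1,-0.5,0],"yaw":0},{"claw":0.5,"dp":[0,0,0],"yaw":0},{"claw":0.5,"dp":[0,0,0],"yaw":0}]' 
python3 go.py long_box .010
python3 look.py small_bell_center '{"small_bell_center":[0.482,-0.285,0.024]}'
python3 - <<'E'
from h import *
c=cam("wrist");P=json.load(open("poses.json"))
for k in H:
    for d in bot.landmark_of(c,k)[:4]:
        if d["p"]>.3: print(k,round(d["p"],2),np.round(d["at"]),np.round(onz(c,d["at"],H[k])[:2],3),np.round(P[k][:2],3))
E
```

```text
time_s: 9.78
tool_pos: [0.4561, 0.0144, 0.1163]
tcp_rot: [3.137, -0.159, -0.003]
wrist_force: [-0.1, -0.2, -0.1]
finger_gap: 0.0663
gripper_force: 0.0
t 9.8 tcp [0.4561 0.0144 0.1163] th -5.8 tilt 0.12 -> [ 0.458  0.011 -5.923] dp units [0.06 0.11 3.54] yaw units 0.02 gap 0.0663 q [-0.09  0.41 -0.05  2.12  0.04  0.61 -1.84]
small_bell_center none
talisman_center 0.65 [13. 44.] [0.646 0.253] [0.648 0.255]
large_bell_center 0.98 [108.  84.] [0.567 0.127] [0.566 0.127]
small_bell_center 0.69 [259. 192.] [0.458 0.011] [ 0.641 -0.235]
long_box_center 0.67 [258. 188.] [0.46  0.011] [0.458 0.011]
short_box_center 0.71 [388.  53.] [ 0.57  -0.114] [ 0.573 -0.114]
home_tray 0.84 [ 37. 219.] [0.446 0.274] [0.441 0.275]
travel_tray 0.73 [503. 184.] [ 0.431 -0.283] [ 0.427 -0.28 ]
```

Poses are confirmed by the wrist camera. I grip the long box, and check the small bell in the scene picture.

```bash

python3 -m creep '[{"claw":0.5,"dp":[0.05,0.1,0.7],"yaw":0},{"claw":0.5,"dp":[0,0,0.8],"yaw":0},{"claw":0.5,"dp":[0,0,0.8],"yaw":0},{"claw":0.5,"dp":[0,0,0.6],"yaw":0},{"claw":0.5,"dp":[0,0,0.4],"yaw":0},{"claw":0.5,"dp":[0,0,0.2],"yaw":0},{"claw":0.5,"dp":[0,0,0],"yaw":0}]' >/dev/null
python3 go.py long_box .010
python3 -m creep '[{"claw":-0.4,"dp":[0,0,0],"yaw":0},{"claw":-0.4,"dp":[0,0,0],"yaw":0},{"claw":-0.4,"dp":[0,0,0],"yaw":0},{"claw":-0.4,"dp":[0,0,0],"yaw":0},{"claw":-0.4,"dp":[0,0,0],"yaw":0},{"claw":-0.4,"dp":[0,0,0],"yaw":0},{"claw":-0.4,"dp":[0,0,0],"yaw":0},{"claw":-0.4,"dp":[0,0,0],"yaw":0}]' 15
python3 go.py LO .1
python3 - <<'E'
from h import *
c=cam("scene")
cv2.imwrite("pics/s1.png",cv2.resize(c["pixels"][180:340,90:300,::-1],None,fx=3,fy=3,interpolation=2))
for t in bot.trace(c,"small_bell_center"): print(t["p"],t["at"],t["region"].sum(),c["pixels"][t["region"]].mean(0), onz(c,t["at"],.022))
E
```

```text
t 11.0 tcp [0.4573 0.0111 0.0113] th -5.9 tilt 0.12 -> [ 0.458  0.011 -5.923] dp units [0.01 0.   0.04] yaw units 0.0 gap 0.0662 q [-0.09  0.63 -0.04  2.15  0.06  0.37 -1.85]
time_s: 11.68
tool_pos: [0.4587, 0.0111, 0.0129]
tcp_rot: [-3.137, 0.162, -0.002]
wrist_force: [0.4, -0.2, 7.1]
finger_gap: 0.0439
gripper_force: 14.9
t 11.7 tcp [0.4587 0.0111 0.0129] th -5.9 tilt 0.08 -> [ 0.396 -0.277 -5.121] dp units [-1.22  9.76 -2.9 ] yaw units -0.16 gap 0.0439 q [-0.09  0.63 -0.04  2.15  0.06  0.37 -1.85]
0.85 [228.5, 310.8] 310 [ 53.63548387 128.30645161  60.02580645] [ 0.65001532 -0.31683702  0.022     ]
0.8 [167.7, 275.1] 239 [203.61924686 191.16317992 163.44351464] [ 0.48580386 -0.28753895  0.022     ]
0.8 [282.0, 283.9] 256 [ 46.84375    141.35546875 124.24609375] [ 0.71494384 -0.20832495  0.022     ]
0.6 [201.4, 292.6] 266 [ 56.7593985  129.26315789  60.83458647] [ 0.577122   -0.29919498  0.022     ]
```

View pics/s1.png

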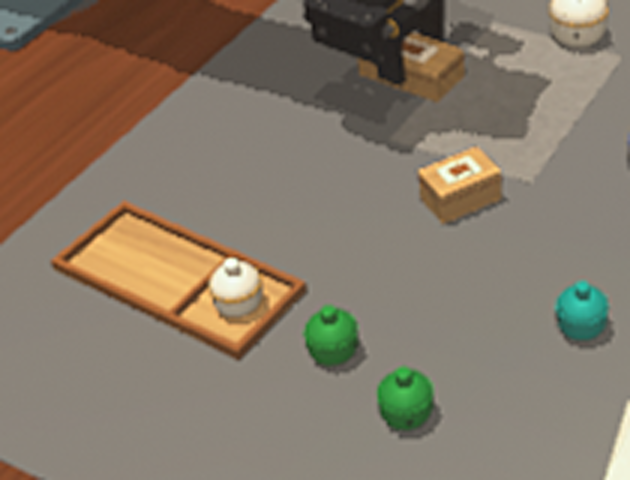

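The small bell stands upright in its compartment at about (168,275) in the scene picture, and the fingers hold the long box. I carry the box over.

```bash

python3 -m creep '[{"claw":-0.4,"dp":[0,0,-0.4],"yaw":-0.16},{"claw":-0.4,"dp":[0,0,-0.7],"yaw":0},{"claw":-0.4,"dp":[0,0,-0.8],"yaw":0},{"claw":-0.4,"dp":[0,0.2,-0.7],"yaw":0},{"claw":-0.4,"dp":[-0.1,0.5,-0.3],"yaw":0},{"claw":-0.4,"dp":[-0.1,0.8,0],"yaw":0},{"claw":-0.4,"dp":[-0.12,0.9,0],"yaw":0},{"claw":-0.4,"dp":[-0.1,0.9,0],"yaw":0}]' >/dev/null
python3 -m creep '[{"claw":-0.4,"dp":[-0.1,0.9,0],"yaw":0},{"claw":-0.4,"dp":[-0.1,0.9,0],"yaw":0},{"claw":-0.4,"dp":[-0.1,0.9,0],"yaw":0},{"claw":-0.4,"dp":[-0.1,0.9,0],"yaw":0},{"claw":-0.4,"dp":[-0.1,0.9,0],"yaw":0},{"claw":-0.4,"dp":[-0.1,0.8,0],"yaw":0},{"claw":-0.4,"dp":[-0.1,0.7,0],"yaw":0},{"claw":-0.4,"dp":[-0.1,0.4,0],"yaw":0}]' >/dev/null
python3 -m creep '[{"claw":-0.4,"dp":[-0.1,0.1,0],"yaw":0},{"claw":-0.4,"dp":[0,0,0],"yaw":0}]'
python3 go.py LO .0145
```

```text
time_s: 13.28
tool_pos: [0.3914, -0.2787, 0.0992]
tcp_rot: [-3.138, 0.143, 0.001]
wrist_force: [0.3, 0.1, -1.2]
finger_gap: 0.0438
gripper_force: 14.9
t 13.3 tcp [ 0.3914 -0.2787  0.0992] th -5.2 tilt 0.04 -> [ 0.396 -0.277 -5.121] dp units [ 0.15 -0.07  2.82] yaw units -0.02 gap 0.0438 q [ 0.55  0.47 -0.04  2.08  0.03  0.59 -1.16]
```

```bash

python3 -m creep '[{"claw":-0.4,"dp":[0.1,0,0.5],"yaw":0},{"claw":-0.4,"dp":[0,0,0.7],"yaw":0},{"claw":-0.4,"dp":[0,0,0.6],"yaw":0},{"claw":-0.4,"dp":[0,0,0.4],"yaw":0},{"claw":-0.4,"dp":[0,0,0.25],"yaw":0},{"claw":-0.4,"dp":[0,0,0.2],"yaw":0},{"claw":-0.4,"dp":[0,0,0.1],"yaw":0},{"claw":-0.4,"dp":[0,0,0.1],"yaw":0}]' 
python3 go.py LO .0145
python3 -m creep '[{"claw":0.25,"dp":[0,0,0],"yaw":0},{"claw":0.25,"dp":[0,0,0],"yaw":0},{"claw":0.25,"dp":[0,0,0],"yaw":0},{"claw":0.25,"dp":[0,0,0],"yaw":0},{"claw":0.25,"dp":[0,0,-0.2],"yaw":0},{"claw":0.25,"dp":[0,0,-0.5],"yaw":0},{"claw":0.25,"dp":[0,0,-1],"yaw":0},{"claw":0.4,"dp":[0,0,-1],"yaw":0}]' 
python3 -m creep '[{"claw":0.2,"dp":[0,0,-1],"yaw":0},{"claw":0.2,"dp":[0,0,0],"yaw":0}]' >/dev/null
python3 go.py short_box .12 56.6
```

```text
time_s: 13.95
tool_pos: [0.396, -0.2777, 0.0146]
tcp_rot: [-3.138, 0.138, -0.0]
wrist_force: [-3.0, 5.7, 24.3]
finger_gap: 0.0441
gripper_force: 15.0
t 13.9 tcp [ 0.396  -0.2777  0.0146] th -5.0 tilt 0.03 -> [ 0.396 -0.277 -5.121] dp units [ 0.   -0.02  0.  ] yaw units 0.02 gap 0.0441 q [ 0.54  0.65 -0.03  2.08  0.04  0.41 -1.18]
time_s: 14.62
tool_pos: [0.3946, -0.278, 0.0954]
tcp_rot: [-3.137, 0.14, 0.003]
wrist_force: [0.2, -0.1, 0.1]
finger_gap: 0.0595
gripper_force: 0.0
t 14.8 tcp [ 0.3982 -0.2804  0.13  ] th -5.1 tilt 0.5 -> [ 0.573 -0.114 56.6  ] dp units [7.83 1.82 0.33] yaw units -12.35 gap 0.0534 q [ 0.55  0.42 -0.04  2.05  0.03  0.66 -1.16]
```

```bash

python3 -m creep '[{"claw":0.3,"dp":[0,0,0],"yaw":-0.95},{"claw":0.3,"dp":[0,0,0],"yaw":-0.95},{"claw":0.3,"dp":[0,0,0],"yaw":-0.95},{"claw":0.3,"dp":[0,0,0],"yaw":-0.95},{"claw":0.3,"dp":[0,0,0],"yaw":-0.95},{"claw":0.3,"dp":[0,0,0],"yaw":-0.95},{"claw":0.3,"dp":[0,0,0],"yaw":-0.95},{"claw":0.3,"dp":[0,0,0],"yaw":-0.95}]' >/dev/null
python3 -m creep '[{"claw":0.3,"dp":[0,0,0],"yaw":-0.95},{"claw":0.3,"dp":[0,0,0],"yaw":-0.95},{"claw":0.3,"dp":[0,0,0],"yaw":-0.95},{"claw":0.3,"dp":[0,0,0],"yaw":-0.95},{"claw":0.3,"dp":[0,0,0],"yaw":-0.95},{"claw":0.3,"dp":[0.9,0.2,0],"yaw":0},{"claw":0.3,"dp":[0.9,0.2,0],"yaw":0},{"claw":0.3,"dp":[0.9,0.2,0],"yaw":0}]' >/dev/null
python3 -m creep '[{"claw":0.3,"dp":[0.9,0.2,0],"yaw":0},{"claw":0.3,"dp":[0.9,0.2,0],"yaw":0},{"claw":0.3,"dp":[0.9,0.2,0],"yaw":0},{"claw":0.3,"dp":[0.9,0.2,0],"yaw":0},{"claw":0.3,"dp":[0.9,0.2,0],"yaw":0},{"claw":0.3,"dp":[0.5,0.1,0],"yaw":0},{"claw":0.3,"dp":[0,0,0],"yaw":0},{"claw":0.3,"dp":[0,0,0],"yaw":0}]'
python3 go.py short_box .010 56.6
python3 - <<'E'
from h import *
c=cam("wrist");save(c,"w2.png",1.2);P=json.load(open("poses.json"))
for t in bot.trace(c,"short_box_center")[:2]:
    pts=np.array(np.nonzero(t["region"])).T[:,::-1]; W=np.array([onz(c,p,.03)[:2] for p in pts]); 
    print(t["p"],np.round(t["at"]),cv2.minAreaRect(W.astype(np.float32)))
for d in bot.landmark_of(c,"short_box_center")[:2]: print(round(d["p"],2),np.round(onz(c,d["at"],.015)[:2],3))
E
python3 look.py long_box_center '{"long_box_center":[0.396,-0.277,0.018]}'
```

```text
time_s: 16.78
tool_pos: [0.5646, -0.1136, 0.1244]
tcp_rot: [-2.765, -1.492, 0.002]
wrist_force: [-0.8, -0.3, -0.8]
finger_gap: 0.0574
gripper_force: 0.0
t 16.8 tcp [ 0.5646 -0.1136  0.1244] th 56.7 tilt 0.06 -> [ 0.573 -0.114 56.6  ] dp units [0.13 0.26 3.81] yaw units 0.02 gap 0.0574 q [ 0.35  0.58 -0.31  1.81  0.24  0.79 -0.66]
0.57 [264. 185.] ((0.5756150484085083, -0.1117982566356659), (0.056956946849823, 0.035764992237091064), 58.527549743652344)
0.91 [ 0.574 -0.115]
long_box_center 2 [ 0.3938 -0.2775 -0.076   0.0932] [(np.float64(0.395), np.float64(-0.279), np.float64(-0.089), np.float64(0.052)), (np.float64(0.392), np.float64(-0.273), np.float64(-0.038), np.float64(0.055))]
```

View pics/w2.png

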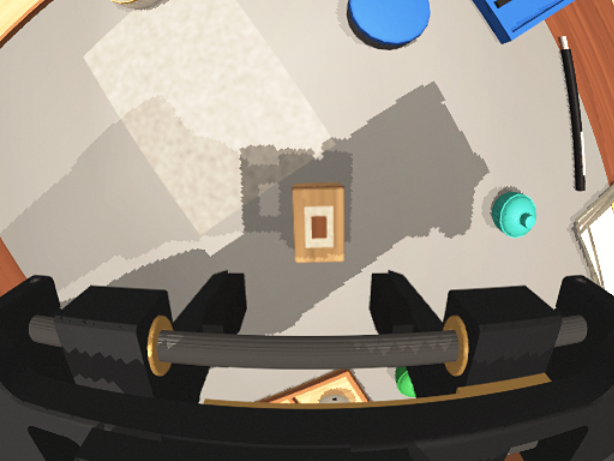

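The box at (265,186) is square to the fingers and about 8 mm to their right. The long box sits right in the travel tray. I correct the offset and grip the short box.

```bash

python3 -m creep '[{"claw":0.3,"dp":[0.13,0.26,0.4],"yaw":0},{"claw":0.3,"dp":[0,0,0.8],"yaw":0},{"claw":0.3,"dp":[0,0,0.8],"yaw":0},{"claw":0.3,"dp":[0,0,0.8],"yaw":0},{"claw":0.3,"dp":[0,0,0.5],"yaw":0},{"claw":0.3,"dp":[0,0,0.3],"yaw":0},{"claw":0.3,"dp":[0,0,0.2],"yaw":0},{"claw":0.3,"dp":[0,0,0],"yaw":0}]' >/dev/null
python3 go.py short_box .010 56.6
python3 -m creep '[{"claw":-0.6,"dp":[0,0,0],"yaw":0},{"claw":-0.6,"dp":[0,0,0],"yaw":0},{"claw":-0.6,"dp":[0,0,0],"yaw":0},{"claw":-0.6,"dp":[0,0,0],"yaw":0},{"claw":-0.6,"dp":[0,0,0],"yaw":0},{"claw":-0.6,"dp":[0,0,0],"yaw":0},{"claw":-0.6,"dp":[0,0,0],"yaw":0},{"claw":-0.6,"dp":[0,0,0],"yaw":0}]' 15
python3 go.py SB .13 79.5
```

```text
t 17.8 tcp [ 0.5732 -0.1147  0.01  ] th 56.6 tilt 0.07 -> [ 0.573 -0.114 56.6  ] dp units [ 0.01 -0.    0.  ] yaw units 0.01 gap 0.0573 q [ 0.3   0.77 -0.25  1.81  0.31  0.6  -0.72]
time_s: 18.47
tool_pos: [0.5744, -0.1147, 0.0116]
tcp_rot: [2.765, 1.49, 0.002]
wrist_force: [-1.3, 0.4, 6.5]
finger_gap: 0.0357
gripper_force: 15.0
t 18.5 tcp [ 0.5744 -0.1147  0.0116] th 56.6 tilt 0.07 -> [ 0.49   0.299 79.5  ] dp units [13.04 -5.27 -3.95] yaw units -4.57 gap 0.0357 q [ 0.3   0.77 -0.25  1.81  0.31  0.6  -0.72]
```

```bash

python3 -m creep '[{"claw":-0.6,"dp":[0,0,-0.4],"yaw":0},{"claw":-0.6,"dp":[0,0,-0.7],"yaw":0},{"claw":-0.6,"dp":[0,0,-0.8],"yaw":-0.9},{"claw":-0.6,"dp":[0,0,-0.8],"yaw":-0.92},{"claw":-0.6,"dp":[0,0,-0.7],"yaw":-0.92},{"claw":-0.6,"dp":[0,0,-0.4],"yaw":-0.92},{"claw":-0.6,"dp":[0,0,-0.2],"yaw":-0.91},{"claw":-0.6,"dp":[0.5,-0.2,0],"yaw":0}]' >/dev/null
python3 -m creep '[{"claw":-0.6,"dp":[0.9,-0.36,0],"yaw":0},{"claw":-0.6,"dp":[0.9,-0.36,0],"yaw":0},{"claw":-0.6,"dp":[0.9,-0.36,0],"yaw":0},{"claw":-0.6,"dp":[0.9,-0.36,0],"yaw":0},{"claw":-0.6,"dp":[0.9,-0.36,0],"yaw":0},{"claw":-0.6,"dp":[0.9,-0.36,0],"yaw":0},{"claw":-0.6,"dp":[0.9,-0.36,0],"yaw":0},{"claw":-0.6,"dp":[0.9,-0.36,0],"yaw":0}]' >/dev/null
python3 -m creep '[{"claw":-0.6,"dp":[0.9,-0.36,0],"yaw":0},{"claw":-0.6,"dp":[0.9,-0.36,0],"yaw":0},{"claw":-0.6,"dp":[0.9,-0.36,0],"yaw":0},{"claw":-0.6,"dp":[0.9,-0.36,0],"yaw":0},{"claw":-0.6,"dp":[0.9,-0.36,0],"yaw":0},{"claw":-0.6,"dp":[0.5,-0.25,0],"yaw":0},{"claw":-0.6,"dp":[0.3,-0.14,0],"yaw":0},{"claw":-0.6,"dp":[0,0,0],"yaw":0}]'
python3 go.py SB .014 79.5
```

```text
time_s: 20.47
tool_pos: [0.4883, 0.3001, 0.1313]
tcp_rot: [-2.411, -2.012, -0.002]
wrist_force: [0.3, 0.1, -0.4]
finger_gap: 0.0362
gripper_force: 15.0
t 20.5 tcp [0.4883 0.3001 0.1313] th 79.7 tilt 0.08 -> [ 0.49   0.299 79.5  ] dp units [-0.03  0.07  3.91] yaw units 0.04 gap 0.0362 q [-0.29  0.59 -0.46  1.81  0.34  0.82 -1.09]
```

```bash

python3 -m creep '[{"claw":-0.6,"dp":[0,0.06,0.6],"yaw":0},{"claw":-0.6,"dp":[0,0,0.9],"yaw":0},{"claw":-0.6,"dp":[0,0,0.9],"yaw":0},{"claw":-0.6,"dp":[0,0,0.6],"yaw":0},{"claw":-0.6,"dp":[0,0,0.4],"yaw":0},{"claw":-0.6,"dp":[0,0,0.25],"yaw":0},{"claw":-0.6,"dp":[0,0,0.15],"yaw":0},{"claw":-0.6,"dp":[0,0,0.15],"yaw":0}]' 
python3 go.py SB .014 79.5
python3 -m creep '[{"claw":0.05,"dp":[0,0,0],"yaw":0},{"claw":0.05,"dp":[0,0,0],"yaw":0},{"claw":0.05,"dp":[0,0,0],"yaw":0},{"claw":0.05,"dp":[0,0,0],"yaw":0},{"claw":0.05,"dp":[0,0,-0.2],"yaw":0},{"claw":0.05,"dp":[0,0,-0.5],"yaw":0},{"claw":0.05,"dp":[0,0,-1],"yaw":0},{"claw":0.05,"dp":[0,0,-1],"yaw":0}]' 
python3 -m creep '[{"claw":0.7,"dp":[0,0,-1],"yaw":0},{"claw":0.7,"dp":[0,0,0],"yaw":0}]' >/dev/null
python3 go.py large_bell .13 20
```

```text
time_s: 21.13
tool_pos: [0.4918, 0.2971, 0.0132]
tcp_rot: [2.415, 2.008, 0.001]
wrist_force: [-6.2, -4.2, 24.0]
finger_gap: 0.0358
gripper_force: 15.0
t 21.1 tcp [0.4918 0.2971 0.0132] th 79.5 tilt 0.05 -> [ 0.49   0.299 79.5  ] dp units [ 0.05 -0.06 -0.03] yaw units -0.01 gap 0.0358 q [-0.35  0.77 -0.37  1.84  0.45  0.62 -1.18]
time_s: 21.8
tool_pos: [0.4904, 0.2969, 0.0939]
tcp_rot: [-2.415, -2.009, 0.003]
wrist_force: [0.7, -0.2, -0.0]
finger_gap: 0.0465
gripper_force: 0.0
t 22.0 tcp [0.4941 0.2997 0.1293] th 79.5 tilt 0.54 -> [ 0.566  0.127 20.   ] dp units [ 0.28  6.23 -0.02] yaw units 11.9 gap 0.0571 q [-0.28  0.6  -0.46  1.8   0.35  0.81 -1.1 ]
```

Force and gap show a clean set-down. The large bell can go in with the same tool yaw, so no turn is needed.

```bash

python3 go.py large_bell .13 79.5
python3 look.py short_box_center '{"short_box_center":[0.49,0.299,0.018]}'; python3 go.py SB .1
```

```text
t 22.0 tcp [0.4941 0.2997 0.1293] th 79.5 tilt 0.54 -> [ 0.566  0.127 79.5  ] dp units [-5.23  3.41 -0.02] yaw units -0.0 gap 0.0571 q [-0.28  0.6  -0.46  1.8   0.35  0.81 -1.1 ]
short_box_center 2 [ 0.4912  0.2978 -0.1888  0.088 ] [(np.float64(0.493), np.float64(0.296), np.float64(-0.125), np.float64(0.101)), (np.float64(0.491), np.float64(0.297), np.float64(-0.179), np.float64(0.049))]
t 22.2 tcp [0.4907 0.2968 0.1226] th 79.5 tilt 0.07 -> [  0.49    0.299 -10.465] dp units [-0.03 -0.07  0.75] yaw units 17.99 gap 0.0736 q [-0.29  0.6  -0.45  1.81  0.35  0.81 -1.1 ]
```

```bash

python3 -m creep '[{"claw":0.7,"dp":[-0.5,0.3,0],"yaw":0},{"claw":0.7,"dp":[-0.9,0.6,0],"yaw":0},{"claw":0.7,"dp":[-0.9,0.6,0],"yaw":0},{"claw":0.7,"dp":[-0.9,0.6,0],"yaw":0},{"claw":0.7,"dp":[-0.9,0.6,0],"yaw":0},{"claw":0.7,"dp":[-0.6,0.5,0],"yaw":0},{"claw":0.7,"dp":[-0.4,0.3,0],"yaw":0},{"claw":0.7,"dp":[0,0,0],"yaw":0}]' >/dev/null
python3 -m creep '[{"claw":0.7,"dp":[0,0,0],"yaw":0}]' >/dev/null
python3 go.py large_bell .010 79.5
python3 - <<'E'
from h import *
c=cam("wrist")
for d in bot.landmark_of(c,"large_bell_center")[:2]: print(round(d["p"],2),np.round(onz(c,d["at"],.028)[:2],3))
E
```

```text
t 22.9 tcp [0.5657 0.1274 0.122 ] th 79.4 tilt 0.13 -> [ 0.566  0.127 79.5  ] dp units [-0.01  0.02  3.73] yaw units -0.02 gap 0.0746 q [ 0.03  0.61 -0.44  1.79  0.34  0.82 -0.77]
0.89 [0.566 0.128]
```

```bash

python3 -m creep '[{"claw":0.7,"dp":[0,0,0.4],"yaw":0},{"claw":0.7,"dp":[0,0,0.8],"yaw":0},{"claw":0.7,"dp":[0,0,0.8],"yaw":0},{"claw":0.7,"dp":[0,0,0.7],"yaw":0},{"claw":0.7,"dp":[0,0,0.5],"yaw":0},{"claw":0.7,"dp":[0,0,0.3],"yaw":0},{"claw":0.7,"dp":[0,0,0.2],"yaw":0},{"claw":0.7,"dp":[0,0,0],"yaw":0}]' >/dev/null
python3 go.py large_bell .010 79.5
python3 -m creep '[{"claw":-0.2,"dp":[0,0,0],"yaw":0},{"claw":-0.2,"dp":[0,0,0],"yaw":0},{"claw":-0.2,"dp":[0,0,0],"yaw":0},{"claw":-0.2,"dp":[0,0,0],"yaw":0},{"claw":-0.2,"dp":[0,0,0],"yaw":0},{"claw":-0.2,"dp":[0,0,0],"yaw":0},{"claw":-0.2,"dp":[0,0,0],"yaw":0},{"claw":-0.2,"dp":[0,0,0],"yaw":0}]' 18
python3 go.py LB .13 79.5
```

```text
t 23.7 tcp [0.5655 0.1284 0.011 ] th 79.6 tilt 0.11 -> [ 0.566  0.127 79.5  ] dp units [-0.05  0.03  0.03] yaw units 0.01 gap 0.0746 q [-0.04  0.78 -0.36  1.82  0.44  0.62 -0.84]
time_s: 24.35
tool_pos: [0.5668, 0.1279, 0.013]
tcp_rot: [2.415, 2.008, 0.001]
wrist_force: [-0.9, -0.5, 5.9]
finger_gap: 0.0511
gripper_force: 18.0
t 24.4 tcp [0.5668 0.1279 0.013 ] th 79.5 tilt 0.04 -> [ 0.415  0.314 79.5  ] dp units [ 5.17 -6.11 -3.9 ] yaw units -0.0 gap 0.0511 q [-0.03  0.78 -0.36  1.82  0.44  0.62 -0.84]
```

```bash

python3 -m creep '[{"claw":-0.2,"dp":[0,0,-0.4],"yaw":0},{"claw":-0.2,"dp":[0,0,-0.7],"yaw":0},{"claw":-0.2,"dp":[0,0,-0.8],"yaw":0},{"claw":-0.2,"dp":[0,0,-0.8],"yaw":0},{"claw":-0.2,"dp":[0,0,-0.8],"yaw":0},{"claw":-0.2,"dp":[0.2,-0.2,-0.3],"yaw":0},{"claw":-0.2,"dp":[0.5,-0.6,0],"yaw":0},{"claw":-0.2,"dp":[0.7,-0.8,0],"yaw":0}]' >/dev/null
python3 -m creep '[{"claw":-0.2,"dp":[0.7,-0.8,0],"yaw":0},{"claw":-0.2,"dp":[0.7,-0.8,0],"yaw":0},{"claw":-0.2,"dp":[0.7,-0.8,0],"yaw":0},{"claw":-0.2,"dp":[0.7,-0.8,0],"yaw":0},{"claw":-0.2,"dp":[0.5,-0.7,0],"yaw":0},{"claw":-0.2,"dp":[0.3,-0.4,0],"yaw":0},{"claw":-0.2,"dp":[0.15,-0.2,0],"yaw":0},{"claw":-0.2,"dp":[0,0,0],"yaw":0}]'
python3 go.py LB .014 79.5
```

```text
time_s: 25.68
tool_pos: [0.4129, 0.3145, 0.1261]
tcp_rot: [-2.411, -2.012, 0.001]
wrist_force: [0.6, 0.4, -1.7]
finger_gap: 0.051
gripper_force: 17.9
t 25.7 tcp [0.4129 0.3145 0.1261] th 79.7 tilt 0.05 -> [ 0.415  0.314 79.5  ] dp units [-0.01  0.06  3.74] yaw units 0.04 gap 0.051 q [-0.36  0.52 -0.48  1.95  0.35  0.75 -1.22]
```

```bash

python3 -m creep '[{"claw":-0.2,"dp":[0,0.06,0.5],"yaw":0},{"claw":-0.2,"dp":[0,0,0.8],"yaw":0},{"claw":-0.2,"dp":[0,0,0.8],"yaw":0},{"claw":-0.2,"dp":[0,0,0.6],"yaw":0},{"claw":-0.2,"dp":[0,0,0.5],"yaw":0},{"claw":-0.2,"dp":[0,0,0.25],"yaw":0},{"claw":-0.2,"dp":[0,0,0.15],"yaw":0},{"claw":-0.2,"dp":[0,0,0.15],"yaw":0}]' 
python3 go.py LB .014 79.5
python3 -m creep '[{"claw":0.4,"dp":[0,0,0],"yaw":0},{"claw":0.4,"dp":[0,0,0],"yaw":0},{"claw":0.4,"dp":[0,0,0],"yaw":0},{"claw":0.4,"dp":[0,0,0],"yaw":0},{"claw":0.4,"dp":[0,0,-0.2],"yaw":0},{"claw":0.4,"dp":[0,0,-0.5],"yaw":0},{"claw":0.4,"dp":[0,0,-1],"yaw":0},{"claw":0.4,"dp":[0,0,-1],"yaw":0}]' 
python3 -m creep '[{"claw":0.4,"dp":[0,0,-1],"yaw":0},{"claw":0.4,"dp":[0,0,0],"yaw":0},{"claw":0.4,"dp":[0,0,0],"yaw":0}]' >/dev/null
python3 look.py large_bell_center '{"large_bell_center":[0.415,0.314,0.031]}'
python3 go.py talisman .13
```

```text
time_s: 26.35
tool_pos: [0.4172, 0.3122, 0.0144]
tcp_rot: [2.416, 2.006, -0.0]
wrist_force: [-7.3, -4.9, 29.5]
finger_gap: 0.051
gripper_force: 18.0
t 26.4 tcp [0.4172 0.3122 0.0144] th 79.4 tilt 0.06 -> [ 0.415  0.314 79.5  ] dp units [ 0.04 -0.09  0.01] yaw units -0.02 gap 0.051 q [-0.44  0.71 -0.37  1.97  0.48  0.54 -1.33]
time_s: 27.02
tool_pos: [0.4158, 0.3123, 0.0955]
tcp_rot: [-2.415, -2.009, 0.003]
wrist_force: [0.9, -0.0, 0.6]
finger_gap: 0.0618
gripper_force: 0.0
large_bell_center 2 [ 0.4181  0.312  -0.0195  0.098 ] [(np.float64(0.419), np.float64(0.313), np.float64(-0.009), np.float64(0.095)), (np.float64(0.416), np.float64(0.311), np.float64(0.076), np.float64(0.067))]
t 27.5 tcp [0.4158 0.3121 0.1236] th 79.5 tilt 0.13 -> [0.648 0.255 5.633] dp units [ 7.51  2.64 -0.21] yaw units 14.77 gap 0.062 q [-0.35  0.53 -0.48  1.94  0.35  0.75 -1.22]
```

```bash

python3 -m creep '[{"claw":0.4,"dp":[0,0,0],"yaw":0.92},{"claw":0.4,"dp":[0,0,0],"yaw":0.92},{"claw":0.4,"dp":[0,0,0],"yaw":0.92},{"claw":0.4,"dp":[0,0,0],"yaw":0.92},{"claw":0.4,"dp":[0,0,0],"yaw":0.92},{"claw":0.4,"dp":[0,0,0],"yaw":0.92},{"claw":0.4,"dp":[0,0,0],"yaw":0.92},{"claw":0.4,"dp":[0,0,0],"yaw":0.92}]' >/dev/null
python3 -m creep '[{"claw":0.4,"dp":[0,0,0],"yaw":0.92},{"claw":0.4,"dp":[0,0,0],"yaw":0.92},{"claw":0.4,"dp":[0,0,0],"yaw":0.92},{"claw":0.4,"dp":[0,0,0],"yaw":0.92},{"claw":0.4,"dp":[0,0,0],"yaw":0.92},{"claw":0.4,"dp":[0,0,0],"yaw":0.92},{"claw":0.4,"dp":[0,0,0],"yaw":0.92},{"claw":0.4,"dp":[0,0,0],"yaw":0.92}]' >/dev/null
python3 -m creep '[{"claw":0.4,"dp":[0.6,0.2,0],"yaw":0},{"claw":0.4,"dp":[0.9,0.3,0],"yaw":0},{"claw":0.4,"dp":[0.95,0.35,0],"yaw":0},{"claw":0.4,"dp":[0.95,0.35,0],"yaw":0},{"claw":0.4,"dp":[0.95,0.35,0],"yaw":0},{"claw":0.4,"dp":[0.95,0.35,0],"yaw":0},{"claw":0.4,"dp":[0.95,0.35,0],"yaw":0},{"claw":0.4,"dp":[0.8,0.24,0],"yaw":0}]' >/dev/null
python3 -m creep '[{"claw":0.4,"dp":[0.46,0.15,0],"yaw":0},{"claw":0.4,"dp":[0,0,0],"yaw":0},{"claw":0.4,"dp":[0,0,0],"yaw":0}]'
python3 go.py talisman .010
python3 - <<'E'
from h import *
c=cam("wrist")
for d in bot.landmark_of(c,"talisman_center")[:2]: print(round(d["p"],2),np.round(onz(c,d["at"],.013)[:2],3))
for t in bot.trace(c,"talisman_center")[:1]:
    pts=np.array(np.nonzero(t["region"])).T[:,::-1]; W=np.array([onz(c,p,.024)[:2] for p in pts]); print(t["p"],cv2.minAreaRect(W.astype(np.float32)))
E
```

```text
time_s: 29.72
tool_pos: [0.648, 0.2566, 0.1229]
tcp_rot: [3.136, 0.16, -0.004]
wrist_force: [-0.9, 0.1, 0.1]
finger_gap: 0.062
gripper_force: 0.0
t 29.7 tcp [0.648  0.2566 0.1229] th 5.9 tilt 0.15 -> [0.648 0.255 5.633] dp units [-0.01  0.04  3.76] yaw units 0.04 gap 0.062 q [-0.36  0.75 -0.13  1.47  0.11  0.93 -1.99]
0.65 [0.648 0.254]
0.64 ((0.6475034356117249, 0.2547984719276428), (0.11796685308218002, 0.036788709461688995), 6.967888355255127)
```

```bash

python3 -m creep '[{"claw":0.4,"dp":[0,0.04,0.5],"yaw":-0.2},{"claw":0.4,"dp":[0,0,0.8],"yaw":0},{"claw":0.4,"dp":[0,0,0.8],"yaw":0},{"claw":0.4,"dp":[0,0,0.7],"yaw":0},{"claw":0.4,"dp":[0,0,0.5],"yaw":0},{"claw":0.4,"dp":[0,0,0.3],"yaw":0},{"claw":0.4,"dp":[0,0,0.2],"yaw":0},{"claw":0.4,"dp":[0,0,0],"yaw":0}]' >/dev/null
python3 go.py talisman .010
python3 -m creep '[{"claw":-0.6,"dp":[0,0,0],"yaw":0},{"claw":-0.6,"dp":[0,0,0],"yaw":0},{"claw":-0.6,"dp":[0,0,0],"yaw":0},{"claw":-0.6,"dp":[0,0,0],"yaw":0},{"claw":-0.6,"dp":[0,0,0],"yaw":0},{"claw":-0.6,"dp":[0,0,0],"yaw":0},{"claw":-0.6,"dp":[0,0,0],"yaw":0},{"claw":-0.6,"dp":[0,0,0],"yaw":0}]' 18
python3 go.py TA .13 -9.5
```

```text
t 30.5 tcp [0.6481 0.2558 0.0096] th 6.9 tilt 0.09 -> [0.648 0.255 5.633] dp units [-0.01  0.01 -0.01] yaw units 0.26 gap 0.0614 q [-0.36  0.9  -0.12  1.5   0.14  0.76 -1.99]
time_s: 31.2
tool_pos: [0.6495, 0.2559, 0.0116]
tcp_rot: [-3.136, -0.189, -0.002]
wrist_force: [-0.1, -0.5, 6.3]
finger_gap: 0.036
gripper_force: 18.0
t 31.2 tcp [0.6495 0.2559 0.0116] th 6.9 tilt 0.07 -> [ 0.434  0.235 -9.5  ] dp units [-6.98  1.87 -3.95] yaw units 3.28 gap 0.036 q [-0.36  0.89 -0.12  1.5   0.14  0.76 -1.99]
```

```bash

python3 -m creep '[{"claw":-0.6,"dp":[0,0,-0.4],"yaw":0},{"claw":-0.6,"dp":[0,0,-0.7],"yaw":0.7},{"claw":-0.6,"dp":[0,0,-0.8],"yaw":0.9},{"claw":-0.6,"dp":[0,0,-0.8],"yaw":0.9},{"claw":-0.6,"dp":[0,0,-0.8],"yaw":0.9},{"claw":-0.6,"dp":[-0.2,0.1,-0.4],"yaw":0},{"claw":-0.6,"dp":[-0.5,0.1,-0.1],"yaw":0},{"claw":-0.6,"dp":[-0.8,0.2,0],"yaw":0}]' >/dev/null
python3 -m creep '[{"claw":-0.6,"dp":[-0.9,0.25,0],"yaw":0},{"claw":-0.6,"dp":[-0.9,0.25,0],"yaw":0},{"claw":-0.6,"dp":[-0.9,0.25,0],"yaw":0},{"claw":-0.6,"dp":[-0.9,0.25,0],"yaw":0},{"claw":-0.6,"dp":[-0.8,0.2,0],"yaw":0},{"claw":-0.6,"dp":[-0.6,0.15,0],"yaw":0},{"claw":-0.6,"dp":[-0.4,0.1,0],"yaw":0},{"claw":-0.6,"dp":[0,0,0],"yaw":0}]'
python3 go.py TA .014
```

```text
time_s: 32.53
tool_pos: [0.4324, 0.2375, 0.131]
tcp_rot: [3.129, -0.273, -0.003]
wrist_force: [-0.1, -0.1, -1.1]
finger_gap: 0.0361
gripper_force: 18.0
t 32.5 tcp [0.4324 0.2375 0.131 ] th -10.0 tilt 0.13 -> [  0.434   0.235 -10.465] dp units [0.06 0.07 3.9 ] yaw units 0.1 gap 0.0361 q [-0.52  0.44 -0.09  2.02  0.06  0.69 -2.39]
```

```bash

python3 -m creep '[{"claw":-0.6,"dp":[0.05,0.07,0.6],"yaw":0.1},{"claw":-0.6,"dp":[0,0,0.9],"yaw":0},{"claw":-0.6,"dp":[0,0,0.8],"yaw":0},{"claw":-0.6,"dp":[0,0,0.6],"yaw":0},{"claw":-0.6,"dp":[0,0,0.5],"yaw":0},{"claw":-0.6,"dp":[0,0,0.25],"yaw":0},{"claw":-0.6,"dp":[0,0,0.15],"yaw":0},{"claw":-0.6,"dp":[0,0,0.15],"yaw":0}]' 
python3 go.py TA .0135
python3 -m creep '[{"claw":0.02,"dp":[0,0,0],"yaw":0},{"claw":0.02,"dp":[0,0,0],"yaw":0},{"claw":0.02,"dp":[0,0,0],"yaw":0},{"claw":0.02,"dp":[0,0,0],"yaw":0},{"claw":0.02,"dp":[0,0,-0.2],"yaw":0},{"claw":0.02,"dp":[0,0,-0.5],"yaw":0},{"claw":0.02,"dp":[0,0,-1],"yaw":0},{"claw":0.02,"dp":[0,0,-1],"yaw":0}]' 
python3 -m creep '[{"claw":0.02,"dp":[0,0,-1],"yaw":0},{"claw":0.4,"dp":[0,0,-1],"yaw":0},{"claw":0.4,"dp":[0,0,-1],"yaw":0},{"claw":0.4,"dp":[0,0,-1],"yaw":0},{"claw":0.4,"dp":[0.5,1,0],"yaw":0},{"claw":0.4,"dp":[0.5,1,0],"yaw":0},{"claw":0.4,"dp":[0.5,1,0],"yaw":0},{"claw":0.4,"dp":[0.5,1,0],"yaw":0}]' >/dev/null
python3 -m creep '[{"claw":0.4,"dp":[0.5,1,0],"yaw":0},{"claw":0.4,"dp":[0.5,0,0],"yaw":0},{"claw":0.4,"dp":[0,0,0],"yaw":0}]'
python3 look.py talisman_center,large_bell_center,short_box_center,long_box_center,small_bell_center,ink_tin_center '{"talisman_center":[0.434,0.235,0.016],"large_bell_center":[0.416,0.313,0.031],"short_box_center":[0.491,0.298,0.018],"long_box_center":[0.394,-0.277,0.018],"small_bell_center":[0.483,-0.285,0.024]}'
for a in TA LB SB LO SM; do python3 go.py $a .1 | grep -o -- '-> .*dp'; done
python3 - <<'E'
from h import *
a=cam("side")["pixels"][140:360,130:370,::-1];b=cam("scene")["pixels"][120:340,90:330,::-1]
cv2.imwrite("pics/end.png",cv2.resize(np.hstack([a,b]),(798,366),interpolation=2))
E
```

```text
time_s: 33.2
tool_pos: [0.4374, 0.2353, 0.013]
tcp_rot: [3.128, -0.291, 0.001]
wrist_force: [-5.6, -4.1, 30.1]
finger_gap: 0.0362
gripper_force: 18.0
t 33.2 tcp [0.4374 0.2353 0.013 ] th -10.6 tilt 0.04 -> [  0.434   0.235 -10.465] dp units [-0.12  0.03 -0.02] yaw units -0.03 gap 0.0362 q [-0.54  0.66 -0.06  2.05  0.09  0.43 -2.42]
time_s: 33.87
tool_pos: [0.4357, 0.2348, 0.094]
tcp_rot: [3.127, -0.29, -0.003]
wrist_force: [-0.3, 0.6, -0.6]
finger_gap: 0.045
gripper_force: 0.0
time_s: 34.78
tool_pos: [0.4995, 0.0685, 0.2141]
tcp_rot: [3.127, -0.298, 0.004]
wrist_force: [0.5, -0.0, 0.3]
finger_gap: 0.0616
gripper_force: 0.0
talisman_center 2 [ 0.4356  0.2359 -0.1826  0.0618] [(np.float64(0.437), np.float64(0.235), np.float64(-0.199), np.float64(0.056)), (np.float64(0.435), np.float64(0.237), np.float64(-0.192), np.float64(0.053))]
large_bell_center 2 [ 0.4174  0.3114 -0.0822  0.0892] [(np.float64(0.417), np.float64(0.313), np.float64(0.089), np.float64(0.075)), (np.float64(0.416), np.float64(0.311), np.float64(0.037), np.float64(0.095))]
short_box_center 2 [ 0.4921  0.2948 -0.152   0.1055] [(np.float64(0.494), np.float64(0.294), np.float64(-0.13), np.float64(0.074)), (np.float64(0.49), np.float64(0.296), np.float64(-0.097), np.float64(0.104))]
long_box_center 2 [ 0.3962 -0.2778 -0.0642  0.1017] [(np.float64(0.398), np.float64(-0.279), np.float64(-3.184), np.float64(0.046)), (np.float64(0.394), np.float64(-0.273), np.float64(-0.072), np.float64(0.1))]
small_bell_center none
ink_tin_center 2 [ 0.7023 -0.0059 -0.0075  0.1387] [(np.float64(0.703), np.float64(-0.01), np.float64(-0.002), np.float64(0.16)), (np.float64(0.7), np.float64(-0.004), np.float64(0.083), np.float64(0.076))]
-> [  0.434   0.235 -10.465] dp
-> [  0.415   0.314 -10.465] dp
-> [  0.49    0.299 -10.465] dp
-> [ 0.396 -0.277 -5.121] dp
-> [ 0.482 -0.285 -5.121] dp
```

View pics/end.png

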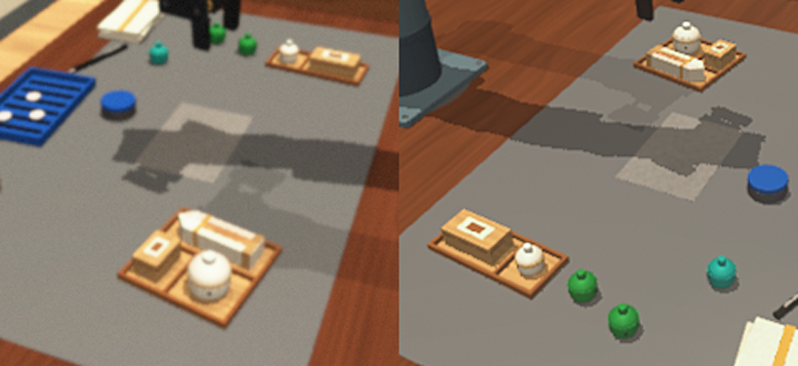

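The side (left) and scene (right) views show all five things in their compartments, with the bells upright. The four fitted ones are within about 5 mm of target. The fit missed the small bell (seen at (530,258) in the right half), but its earlier scene trace put it within about 5 mm. The tin has not moved and the gripper is clear.

```bash
python3 -c "
from station import bot
print(bot.finish_job())"
```

```text
the job is handed in; nothing more can be done
None
```

I placed all five things in their matching compartments, bells upright and the rest flat, left the ink tin untouched, and handed the job in at about 35 s of robot time (no verdict was returned).

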